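# Set the seed blower's air valve and start it

### The arm

A 6-joint arm with a two-finger parallel gripper is mounted at the origin on the work surface. World frame = base frame: x ahead of the robot, y to its left, z up, the work surface at z = 0. Lengths are in m, angles in rad, forces in N, time in s.
With the tool pointing down it reaches from about 0.275 to 0.85 m from the base axis. Payload 19 kg.
Tool frame: the origin (TCP) lies at the very end of the fingers, on their centre line; the grasp point (between the pads) lies env.grip_point_offset behind it (env.grip_point_offset is the distance from the TCP to the grasp point, in m); z points along the fingers, y is the line along which they close (so a half turn about z gives the same grasp; the last joint's range is limited). The gripper opens to 85 mm and grips with 20 to 120 N. Pads are 22 mm wide; open, the fingers measure 114 mm over their backs; the gripper's body (76 mm by 85 mm) begins 54 mm behind the grasp point. The pads swing forward as they close: fully open they stand 13 mm farther back than shut.
Start: joints at [-1.247, 0.15, 1.437, -0, 1.554, -0.134], TCP at [0.254, -0.516, 0.231] pointing down, gripper open.
Joint ranges: [-2.8, 2.8], [-0.68, 2.1], [0.12, 2.68], [-1.39, 4.53], [0.16, 2.79], [-2.81, 2.81]. Speed limits (rad/s): [1.89, 1.89, 2.22, 3.01, 3.01, 3.01].

### API

Orientations are given as a 3x3 rotation matrix whose columns are the frame's x, y, z axes.
In Python, from rig import monitor, get_image, camera_model, order, env gives the robot as it stands.
- The arm moves only by the tool drive_tool, never from a script. Its argument "increments" is text: rows parted by semicolons, each of 5 numbers parted by spaces: the shift along the tool's x, y, z in m, then the turn about the tool's z in rad, then the finger opening in m, from 0 to 0.0854. A call has 1 to 10 rows; each row is the pose to reach, as a shift and turn from the pose commanded when the call began, along the tool's axes at that moment; what a row does not reach only later rows make up. A row lasts 1/10 s, in which the tool goes at most 50 mm and 8.59 degrees, less where a joint would pass 70% of its speed; a pose out of reach is approached as far as the arm can. A call with a gripper value outside its range is refused whole. The fingers move at their own pace and stop on an object; "newtons" is the grip in N (left out, the last holds). Time passes only in rows, so rows that repeat a pose let the fingers close. It gives the time, the measured TCP pose, the force, the opening and the grip force at its end, in the units of the state.
- monitor.get_obs(): the state, without advancing time (a new reading comes with each control period).
- get_image(name): name is "side" or "top"; returns (picture, depth): 420x560x3 uint8, red, green, blue; 420x560 float32, m along the optical axis (not along the pixel's ray), 0 where there is no reading.
- camera_model(name): a dict with "camera_matrix" (3x3 intrinsics, pixels), "k1" (the pictures are not rectified: a ray, as slopes to the right and down, at radius r is drawn at 1 + k1 r^2 times it, then the intrinsics apply), "T" (4x4, takes a point from camera to world coordinates). Camera axes: x right, y down, z forward; pixel columns grow to the right and rows downward; lengths in m; the calibration is good to about 2 mm. A picture is of the moment at which its call begins. camera_model takes no time and is no camera call.
- order.hand_in(): hands the job in; it is judged then, once.
The state is a dict: "clock": time; "joint_pos": joint angles; "joint_vel": joint speeds; "joint_efforts": joint torques, N m; "tool_pos": TCP position; "orientation": TCP orientation; "contact_force": force on the tool from outside, world axes, zero at the start; "ft_torque": the same for the moment, N m; "width": opening from 0.0 (shut) to 1.0 (fully open); "finger_force": force on a finger pad.
Only numpy, scipy, OpenCV 4.12 (cv2) and the standard library are available. Lean on these libraries where they do the work, as an engineer would, in place of code of your own. Each camera call takes 0.05 s, during which the arm holds its last target. There are 200 camera calls.

### The job

Turn the lever of the seed blower's air valve until it points straight along the brass index arm on its dial, the grip's end facing the upright pin. Only then press the start box's round plunger down to its stop and let it spring back, leaving the lever at the index and the other things on the bench where they are.

Things in the scene. Friction and masses are not known exactly. Their poses are not given: they have to be found in the camera images.
- blower: Seed blower, fixed: white box 150 mm square, 110 mm high, grey motor can on top (135 mm over all); a steel pipe runs from it to the air valve, whose axis is 130 mm in front of the box. On the valve a flat white round dial, diameter 160 mm, top 90 mm above the bench, with black ticks. Origin: on the bench under the valve's axis; x along the pipe from valve to box, z up.
- valve_axis (a point): Point on the vertical axis of the valve, 125 mm above the bench, level with the middle of the lever's grip. Axes as the blower's.
- lever_grip (a point): Middle of the valve lever's black grip, 80 mm out from the valve axis, 125 mm above the bench. The lever is a straight level bar over the dial on a steel hub (34 mm diameter, 48 mm high above the dial); the grip spans 44 to 108 mm out, is 16 mm wide and 20 mm high, its underside 25 mm above the dial. x points outward along the lever, z up.
- lever (a joint): Lever angle about the vertical, rad. 0 = closed, square to the pipe, pointing along the blower's +y; grows anticlockwise from above to 1.571 = open, along the pipe, pointing away from the box. Stops at both ends. Starts between 0 and 0.3. Stiff (about 0.25 N m, 3 N at the grip), stays where it is left.
- index_pin (a point): Centre of the top of the index arm's pin: the setting for the lever. The index is a fixed brass bar 10 mm wide, 5 mm high, radial on the dial from 53 to 128 mm out from the valve axis, with an upright 12 mm pin 122 mm out, 18 mm high above the dial (108 mm above the bench). The lever clears bar and pin. x points radially outward. Marks a lever angle of 0.65 to 1.35 rad.
- plunger_top (a point): Centre of the top of the start plunger, 110 mm above the bench when up: a black round mushroom head, 50 mm diameter, 12 mm thick, on a steel stem, on top of the start box, a fixed white box 120 x 120 x 70 mm. Blower and start box may each stand left or right.
- plunger (a joint): How far the plunger is pressed down, m: 0 = up, 0.018 = on its stop. A spring pushes it back: about 3 N at the start of the stroke, 10 N at the stop.
- dish: Bystander: small loose steel dish, diameter 90 mm, 22 mm high. Origin: centre of the underside.
- jar: Bystander: loose glass jar with steel lid, diameter 60 mm, 90 mm high, behind the start box. Origin: centre of the underside.
- brush: Bystander: loose brush 170 mm long. Origin: on its underside near the middle.
- bucket: Bystander: loose white plastic bucket, diameter 202 mm, 180 mm high. Origin: centre of the underside.
- sieve: Bystander: loose round wooden sieve frame, diameter 170 mm, 45 mm high. Origin: centre of the underside.
- tray: Bystander: loose wooden tray 150 x 200 x 30 mm. Origin: centre of the underside.
Not all that is in view belongs to the job. Leave any red or turquoise look-alike of the part that bears plunger_top alone.

How it is judged:
On the way, in this order (a step that is already met when the one before it is completed fails the run):
1. the valve lever stands still at the index, within 6 degrees (angle between the x axis of lever_grip and the x axis of index_pin, either way round below 0.105 rad and velocity of joint lever between -0.1 and 0.1 rad/s), for 0.3 s.
2. the plunger is pressed down to its stop (14 of its 18 mm or more) with the lever at the index (angle between the x axis of lever_grip and the x axis of index_pin, either way round below 0.105 rad and value of joint plunger above 0.014 m), for 0.1 s.
At the end, for the whole second after the job is handed in: The lever points along the index arm within 6 degrees and is still, the plunger has sprung back up (within 3 mm), and dish, jar, brush, bucket, sieve and tray are each within 30 mm of where they started (all of step 1 and value of joint plunger below 0.003 m and distance of each of dish, jar, brush, bucket, sieve, tray from where it was at the start of the episode below 0.03 m); the robot touches nothing.
It fails at once if the plunger is pressed (more than 6 mm) while the lever is not at the index (not (angle between the x axis of lever_grip and the x axis of index_pin, either way round below 0.105 rad) and value of joint plunger above 0.006 m).
It fails at once if a bystander is pushed more than 30 mm (distance of any of dish, jar, brush, bucket, sieve, tray from where it was at the start of the episode above 0.03 m).
It also fails if it takes over 45 s, if anything falls off the work surface, if the arm or the gripper's body presses on something with over 40 N, if the wrist force passes 120 N, or if a joint passes its speed limit or range.

## Working session

There is one attempt and no reset: what is moved stays moved. The work goes in short steps, Python scripts to look and compute and a tool call to move; the robot and the scene stay as the last step left them, time stands still between calls to the robot, and variables do not carry over. Pictures are saved under pics/ and viewed, at most 10 in all, crops included, and the job is handed in when it is done.

Besides the shell and the picture viewer there is one more tool, called after "Call:" as name(argument=value, ...) on one line, values as JSON. drive_tool: Moves the arm, as the interface text tells. Its arguments: {"type":"object","properties":{"increments":{"type":"string"},"newtons":{"type":"number"}},"required":["increments"]}

```bash
mkdir -p pics
cat > h.py <<'E'
import numpy as np, cv2
from rig import monitor, get_image, camera_model, order, env
def ray(name,uv):
    m=camera_model(name);K=np.array(m["camera_matrix"]);T=np.array(m["T"]);k=m["k1"]
    d=(np.atleast_2d(uv).astype(float)-K[:2,2])/[K[0,0],K[1,1]];s=d.copy()
    for _ in range(20): s=d/(1+k*(s**2).sum(1,keepdims=True))
    return T[:3,3], s, T
def plane(name,uv,z):
    o,s,T=ray(name,uv);w=np.c_[s,np.ones(len(s))]@T[:3,:3].T
    return o+w*((z-o[2])/w[:,2])[:,None]
def pts(name,uv,depth):
    o,s,T=ray(name,uv);uv=np.atleast_2d(uv).astype(int);z=depth[uv[:,1],uv[:,0]]
    return o+(np.c_[s,np.ones(len(s))]*z[:,None])@T[:3,:3].T
E
python3 - <<'E'
from h import *
for n in("top","side"):
    p,d=get_image(n);np.savez(n,p=p,d=d);cv2.imwrite(f"pics/{n}0.png",p[:,:,::-1])
    m=camera_model(n);print(n,np.round(m["T"],3),m["k1"],np.round(m["camera_matrix"],1))
o=monitor.get_obs();print(o["orientation"],o["tool_pos"],o["clock"],env.grip_point_offset)
E
```

```text
top [[-0.005 -0.998  0.061  0.441]
 [-1.     0.003 -0.019  0.065]
 [ 0.019 -0.061 -0.998  1.692]
 [ 0.     0.     0.     1.   ]] 0.026902995859260134 [[456.5   0.  279.7]
 [  0.  456.5 201.7]
 [  0.    0.    1. ]]
side [[-0.829 -0.34   0.445  0.091]
 [-0.559  0.473 -0.681  0.791]
 [ 0.02  -0.813 -0.582  0.735]
 [ 0.     0.     0.     1.   ]] 0.010393609564702611 [[383.1   0.  283. ]
 [  0.  383.1 207.2]
 [  0.    0.    1. ]]
[[ 8.97037298e-01  4.41954703e-01 -3.55421695e-04]
 [ 4.41954831e-01 -8.97036765e-01  9.84940708e-04]
 [ 1.16472851e-04 -1.04060889e-03 -9.99999452e-01]] [ 0.25401729 -0.51561299  0.23075948] 0.1 0.0187
```

View pics/top0.png

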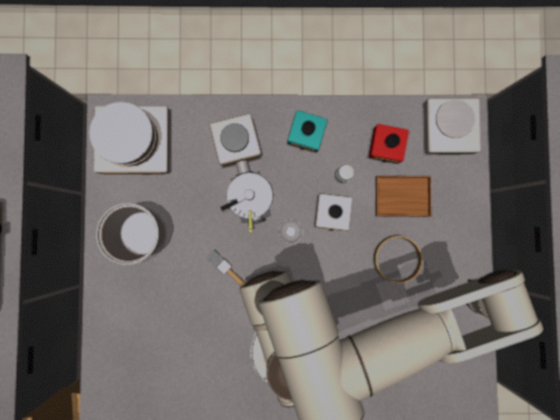

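View pics/side0.png

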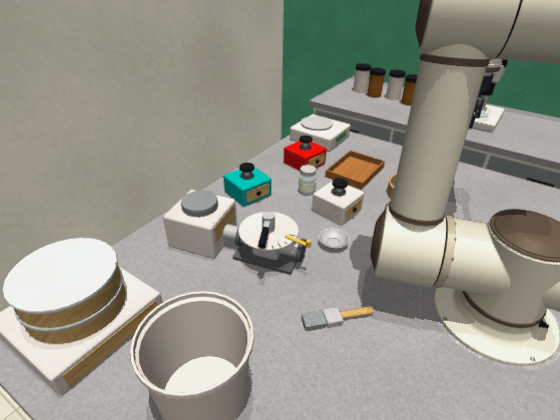

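The top view shows the valve dial at about (249,195) with the lever grip towards (225,206) and the brass index towards (250,228). The blower box is at (236,139). Three things could be taken for the plunger: the white box (335,211), the turquoise one (308,128) and the red one (392,141). By the description I choose the white one. The side view agrees: lever (265,232), index pin (307,242), white start box (339,188).

Run:
```python
from h import *
def big(m):
    n,l,s,c=cv2.connectedComponentsWithStats(m.astype(np.uint8));return l==1+np.argmax(s[1:,4]) 
R={}
for n,boxes in(("top",dict(grip=(212,185,246,220),idx=(238,208,262,238),plun=(322,198,350,224),dial=(224,168,276,222))),("side",dict(grip=(252,212,275,250),idx=(280,228,318,252),plun=(325,174,355,203)))):
    f=np.load(n+".npz");p=f["p"];d=f["d"];hsv=cv2.cvtColor(p,cv2.COLOR_RGB2HSV).astype(int)
    for k,(a,b,c,e) in boxes.items():
        m=np.zeros(d.shape,bool);m[b:e,a:c]=True
        h,s,v=hsv[...,0],hsv[...,1],hsv[...,2]
        m&={"grip":v<60,"plun":v<60,"idx":(h>18)&(h<35)&(s>110),"dial":(v>150)&(s<40)}[k]
        m=big(m);y,x=np.nonzero(m);uv=np.c_[x,y];P=pts(n,uv,d)
        print(n,k,len(x),uv.mean(0).round(1),"depth med",np.median(P,0).round(3),"min",P.min(0).round(3),"max",P.max(0).round(3))
        if k=="dial":
            q=P[abs(P[:,2]-.09)<.006];(cx,cy),r=cv2.minEnclosingCircle(q[:,:2].astype(np.float32));print(" dial circle",cx,cy,r)
        if k in("grip","idx"):
            z={"grip":.135,"idx":.095}[k]
            Q=plane(n,uv,z)[:,:2];mu=Q.mean(0);w,V=np.linalg.eigh(np.cov((Q-mu).T));t=(Q-mu)@V[:,1];print("  plane axis",mu.round(4),V[:,1].round(3),t.min().round(3),t.max().round(3))
        if k=="plun":
            q=P[P[:,2]>.1];print("  top pts",len(q),q.mean(0).round(4),q.min(0).round(3),q.max(0).round(3))
p=np.load("top.npz")["p"][95:260,180:420];q=np.load("side.npz")["p"][110:290,180:400]
cv2.imwrite("pics/crop.png",np.vstack([cv2.resize(p,(420,290)),cv2.resize(q,(420,300))])[:,:,::-1])
```

```text
top grip 51 [228.2 205. ] depth med [0.525 0.212 0.135] min [0.512 0.185 0.127] max [0.539 0.235 0.14 ]
  plane axis [0.5255 0.211 ] [-0.465  0.885] -0.03 0.025
top idx 31 [250.1 222.3] depth med [0.468 0.139 0.096] min [0.44  0.135 0.085] max [0.496 0.142 0.111]
  plane axis [0.4669 0.1385] [-1.    -0.032] -0.029 0.027
top plun 109 [335.1 211. ] depth med [ 0.505 -0.157  0.111] min [ 0.441 -0.178  0.102] max [0.522 0.065 1.692]
  top pts 109 [ 0.5036 -0.1533  0.1396] [ 0.441 -0.178  0.102] [0.522 0.065 1.692]
top dial 1459 [249.8 194.5] depth med [0.566 0.139 0.09 ] min [0.441 0.065 0.061] max [0.641 0.22  1.692]
 dial circle 0.5630280375480652 0.14254780113697052 0.07960577309131622
side grip 132 [263.3 237.2] depth med [0.519 0.22  0.134] min [0.091 0.186 0.09 ] max [0.544 0.791 0.735]
  plane axis [0.5186 0.2203] [-0.461  0.888] -0.04 0.037
side idx 103 [299.8 240.9] depth med [0.462 0.142 0.095] min [0.432 0.096 0.058] max [0.504 0.147 0.109]
  plane axis [0.4623 0.1404] [-0.994 -0.112] -0.042 0.03
side plun 171 [339.3 184.9] depth med [ 0.499 -0.149  0.108] min [ 0.091 -0.323  0.009] max [0.591 0.791 0.735]
  top pts 128 [ 0.4958 -0.1441  0.1134] [ 0.091 -0.18   0.1  ] [0.523 0.791 0.735]
```

View pics/crop.png

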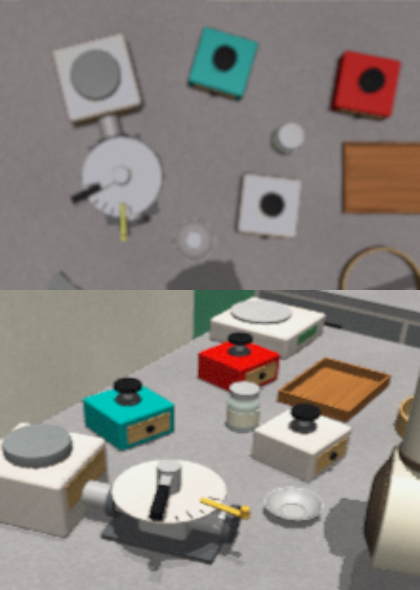

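The crop confirms it: the white box with the black mushroom head is the start box, and the lever is about 64° short of the index. The measured heights and sizes match the text: grip 0.135, dial 0.090 with r 0.0796, plunger top 0.110, grip radius 0.079. Moving above the grip now.

Call:
drive_tool(increments="0.565 -0.534 0 -1.605 0.06;0.565 -0.534 0 -1.605 0.06;0.565 -0.534 0 -1.605 0.06;0.565 -0.534 0 -1.605 0.06;0.565 -0.534 0 -1.605 0.06;0.565 -0.534 0 -1.605 0.06;0.565 -0.534 0 -1.605 0.06;0.565 -0.534 0 -1.605 0.06;0.565 -0.534 0 -1.605 0.06;0.565 -0.534 0 -1.605 0.06", newtons=30)

```text
clock: 1.1
tool_pos: [0.4284, -0.045, 0.2314]
orientation: [[-0.383, 0.924, 0.0], [0.924, 0.383, -0.0], [-0.0, 0.0, -1.0]]
contact_force: [0.8, -1.1, 0.9]
width: 0.705
finger_force: 0.0
```

Call:
drive_tool(increments="0.2 0.187 0 -0.08 0.06;0.2 0.187 0 -0.08 0.06;0.2 0.187 0 -0.08 0.06;0.2 0.187 0 -0.08 0.06;0.2 0.187 0 -0.08 0.06;0.2 0.187 0 -0.08 0.06;0.2 0.187 0 -0.08 0.06;0.2 0.187 0 -0.08 0.06;0.2 0.187 0 -0.08 0.06")

```text
clock: 2.0
tool_pos: [0.5257, 0.2079, 0.2313]
orientation: [[-0.45, 0.893, -0.0], [0.893, 0.45, -0.0], [-0.0, -0.0, -1.0]]
contact_force: [0.1, -0.1, 0.5]
width: 0.704
finger_force: 0.0
```

Run:
```python
from h import *
P=[]
for n in("top","side"):
    p,d=get_image(n);P.append(cv2.resize(p[120:270,170:370],(560,420)) if n=="top" else cv2.resize(p[150:300,200:400],(560,420)))
cv2.imwrite("pics/b.png",cv2.resize(np.hstack(P),(800,300))[:,:,::-1])
o=monitor.get_obs();print(o["tool_pos"],o["orientation"][:,0],o["joint_pos"])
```

```text
[0.52585652 0.20777304 0.23157181] [-4.49160504e-01  8.93451084e-01 -5.58294614e-05] [ 2.40031087e-01  1.30204583e-01  1.45980591e+00  9.15527088e-06
  1.55129294e+00 -2.25794605e-01]
```

View pics/b.png

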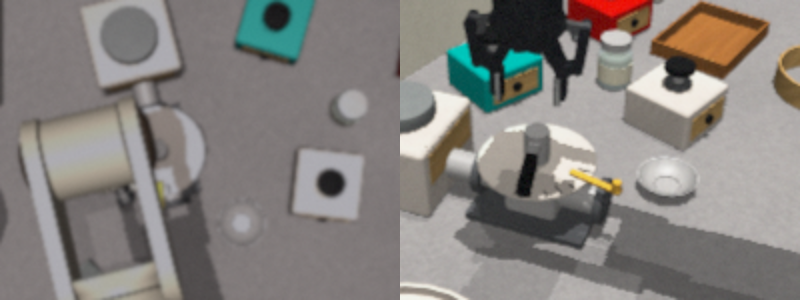

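The view shows the open gripper above the lever, with nothing else below it. Next I go down around the grip and close.

Call:
drive_tool(increments="0.005 0.0015 0.04 -0.025 0.06;0.005 0.0015 0.08 -0.025 0.06;0.005 0.0015 0.105 -0.025 0.06;0.005 0.0015 0.124 -0.025 0.06;0.005 0.0015 0.124 -0.025 0.06;0.005 0.0015 0.124 -0.025 0.005;0.005 0.0015 0.124 -0.025 0.005;0.005 0.0015 0.124 -0.025 0.005;0.005 0.0015 0.124 -0.025 0.005;0.005 0.0015 0.124 -0.025 0.005", newtons=30)

```text
clock: 3.1
tool_pos: [0.5256, 0.2139, 0.1086]
orientation: [[-0.472, 0.882, 0.002], [0.882, 0.472, 0.0], [-0.0, 0.002, -1.0]]
contact_force: [-1.5, -1.2, 7.1]
width: 0.181
finger_force: 31.2
```

Call:
drive_tool(increments="-0.0004 -0.008 0 -0.1 0.005;-0.0019 -0.0176 0 -0.22 0.005;-0.0046 -0.0268 0 -0.34 0.005;-0.0084 -0.0357 0 -0.46 0.005;-0.0132 -0.0441 0 -0.58 0.005;-0.0189 -0.0519 0 -0.7 0.005;-0.0256 -0.0589 0 -0.82 0.005;-0.033 -0.065 0 -0.94 0.005;-0.0404 -0.0698 0 -1.05 0.005;-0.0452 -0.0724 0 -1.117 0.005")

```text
clock: 4.1
tool_pos: [0.482, 0.1398, 0.1086]
orientation: [[-0.999, -0.043, -0.0], [-0.043, 0.999, 0.001], [0.0, 0.001, -1.0]]
contact_force: [-10.7, 4.2, 13.0]
width: 0.183
finger_force: 28.8
```

Call:
drive_tool(increments="0 0 0 0 0.005;0 0 0 0 0.005;0 0 0 0 0.06;0 0 0 0 0.06;0 0 0 0 0.06;0 0 0 0 0.06;0 0 -0.03 0 0.06;0 0 -0.07 0 0.06;0 0 -0.11 0 0.06;0 0 -0.12 0 0.06")

```text
clock: 5.1
tool_pos: [0.4837, 0.14, 0.2316]
orientation: [[-0.999, -0.038, 0.006], [-0.038, 0.999, 0.001], [-0.006, 0.001, -1.0]]
contact_force: [1.4, 0.4, 0.0]
width: 0.703
finger_force: 0.0
```

Call:
drive_tool(increments="-0.01 -0.297 0 0 0;-0.01 -0.297 0 0 0;-0.01 -0.297 0 0 0;-0.01 -0.297 0 0 0;-0.01 -0.297 0 0 0;-0.01 -0.297 0 0 0;-0.01 -0.297 0 0 0;-0.01 -0.297 0 0 0")

```text
clock: 5.9
tool_pos: [0.5037, -0.1574, 0.2265]
orientation: [[-0.999, -0.036, -0.001], [-0.036, 0.999, 0.001], [0.001, 0.001, -1.0]]
contact_force: [0.4, 0.7, 0.3]
width: -0.001
finger_force: 0.0
```

Run:
```python
from h import *
P=[]
for n in("top","side"):
    p,d=get_image(n);np.savez(n+"1",p=p,d=d)
    P.append(cv2.resize(p[145:265,200:360] if n=="top" else p[160:280,210:370],(400,300),interpolation=cv2.INTER_CUBIC))
cv2.imwrite("pics/c.png",np.hstack(P)[:,:,::-1])
o=monitor.get_obs();print(o["tool_pos"],o["orientation"][:,:2])
```

```text
[ 0.50389395 -0.15585365  0.22699617] [[-9.99250873e-01 -3.86985674e-02]
 [-3.86987346e-02  9.99250796e-01]
 [ 3.16679585e-04  5.17872250e-04]]
```

View pics/c.png

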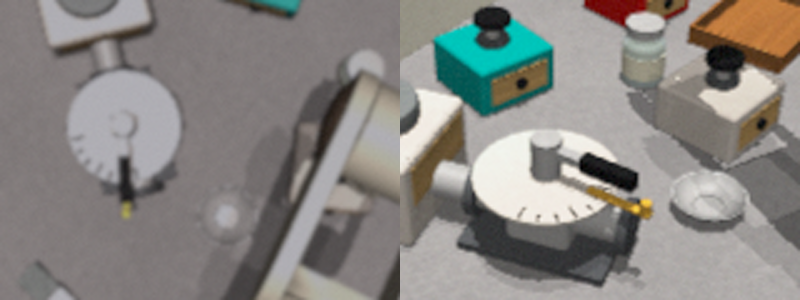

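The lever lies over the index bar: in the top crop the grip is at (126,180) and the pin at (127,210). Checking the angle in numbers.

Run:
```python
from h import *
ax=np.array([.563,.1425])
for n,g,i in(("top",(236,205,262,228),(240,222,262,235)),("side",(280,215,312,242),(280,228,318,252))):
    f=np.load(n+"1.npz");p=f["p"];d=f["d"];hsv=cv2.cvtColor(p,cv2.COLOR_RGB2HSV).astype(int);h,s,v=[hsv[...,k] for k in range(3)]
    for b,m,zz in((g,(v<60),(.115,.145)),(i,(h>18)&(h<35)&(s>110),(.088,.115))):
        y,x=np.nonzero(m);k=(x>=b[0])&(x<b[2])&(y>=b[1])&(y<b[3]);P=pts(n,np.c_[x,y][k],d);P=P[(P[:,2]>zz[0])&(P[:,2]<zz[1])]
        mu=P.mean(0);V=np.linalg.eigh(np.cov(P[:,:2].T))[1][:,1];V*=-np.sign(V[0])
        e=mu[:2]-ax;print(n,len(P),mu.round(4),"dir from axis",np.degrees(np.arctan2(e[1],e[0]))%360,"pca",np.degrees(np.arctan2(V[1],V[0]))%360)
f=np.load("side1.npz");p=f["p"];d=f["d"];v=p.max(2)
y,x=np.nonzero(v<60);k=(x>=325)&(x<355)&(y>=174)&(y<203);P=pts("side",np.c_[x,y][k],d);P=P[(P[:,2]>.106)&(P[:,2]<.114)];print("plunger",(P.min(0)+P.max(0))/2,np.ptp(P,axis=0))
f=np.load("top.npz");p=f["p"];d=f["d"];v=p.max(2)
y,x=np.nonzero(v<60);k=(x>=322)&(x<350)&(y>=198)&(y<224);P=pts("top",np.c_[x,y][k],d);P=P[(P[:,2]>.104)&(P[:,2]<.116)];print("plunger",(P.min(0)+P.max(0))/2,np.ptp(P,axis=0))
```

```text
top 50 [0.4818 0.1376 0.1342] dir from axis 183.45457033413473 pca 182.7019055568877
top 9 [0.4479 0.1371 0.0981] dir from axis 182.70764963692238 pca 178.26707077681797
side 182 [0.481  0.1448 0.1301] dir from axis 178.401057999062 pca 182.1568265173527
side 97 [0.4636 0.1421 0.0962] dir from axis 180.20654911980617 pca 179.8783408572678
plunger [ 0.50003698 -0.15650423  0.10938348] [0.04570707 0.05164002 0.00665988]
plunger [ 0.50476571 -0.15854303  0.1097831 ] [0.03493525 0.03862153 0.01135787]
```

The lever is within about 2° of the index, and the tool is over the plunger. Pressing it.

Call:
drive_tool(increments="0 0 0.05 0 0;0 0 0.095 0 0;0 0 0.112 0 0;0 0 0.118 0 0;0 0 0.124 0 0;0 0 0.129 0 0;0 0 0.133 0 0;0 0 0.134 0 0;0 0 0.134 0 0;0 0 0.134 0 0")

```text
clock: 7.0
tool_pos: [0.5046, -0.1561, 0.0951]
orientation: [[-0.999, -0.039, 0.002], [-0.039, 0.999, -0.0], [-0.002, -0.0, -1.0]]
contact_force: [-5.1, 4.8, 9.1]
width: 0.001
finger_force: 4.3
```

Call:
drive_tool(increments="0 0 0.002 0 0;0 0 0.004 0 0;0 0 0.004 0 0;0 0 0.004 0 0;0 0 0.004 0 0")

```text
clock: 7.5
tool_pos: [0.5048, -0.1562, 0.0919]
orientation: [[-0.999, -0.039, 0.003], [-0.039, 0.999, -0.001], [-0.003, -0.001, -1.0]]
contact_force: [-6.9, 5.4, 19.7]
width: -0.0
finger_force: 9.7
```

The plunger is on its stop: z is 0.092 and the force has jumped to 20 N. Releasing upward.

Call:
drive_tool(increments="0 0 -0.02 0 0;0 0 -0.06 0 0;0 0 -0.1 0 0;0 0 -0.15 0 0;0 0 -0.15 0 0;0 0 -0.15 0 0;0 0 -0.15 0 0")

```text
clock: 8.2
tool_pos: [0.5039, -0.1563, 0.2392]
orientation: [[-0.999, -0.039, 0.0], [-0.039, 0.999, 0.0], [-0.0, 0.0, -1.0]]
contact_force: [-0.3, 0.5, -0.0]
width: 0.002
finger_force: 0.0
```

Run:
```python
from h import *
p,d=get_image("side");cv2.imwrite("pics/d.png",p[:,:,::-1])
v=p.max(2);y,x=np.nonzero(v<60);k=(x>=325)&(x<355)&(y>=170)&(y<203);P=pts("side",np.c_[x,y][k],d);print(np.percentile(P[(P[:,2]<.13)&(P[:,2]>.07)][:,2],[50,95]))
o=monitor.get_obs();print(o["tool_pos"],o["contact_force"],o["joint_vel"])
```

```text
[0.10792815 0.11146392]
[ 0.50374165 -0.15630347  0.23869511] [-0.50411478  0.47084192 -0.45184034] [-0.00207194  0.00649664  0.00280141 -0.0011206  -0.00017965  0.00147   ]
```

View pics/d.png

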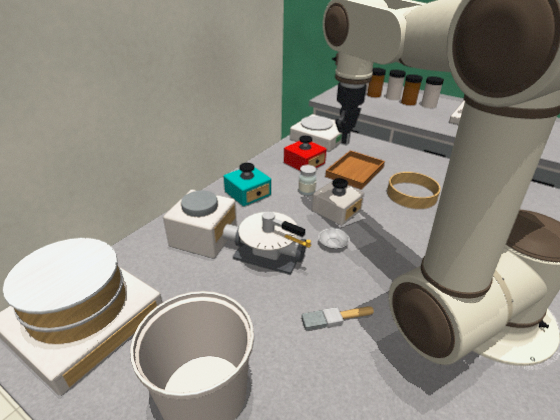

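The plunger at (339,185) is back up (head top about 0.110), the lever at (290,227) is over the index, the visible bystanders have not moved, and the arm is clear of everything.

```bash
python3 -c "
from rig import order
print(order.hand_in())"
```

```text
the job is handed in; nothing more can be done
None
```

I turned the lever to the index (measured within about 2°), then pressed the start plunger to its stop and it sprang back up; the bystanders in view had not moved, and I handed the job in at about 8 s with no verdict returned.

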